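Find the rocking corner of a jig plate and press its shim flat

TASK

One corner of the steel jig plate rocks. With your fingertips, press down firmly on the plate's corners, one after another, until you find the one that sinks; then press only that corner's hinged shim tab down flat, and press the same corner again to check that it now sits firm. Only touch and press: pick nothing up, leave the other three shim tabs standing, and leave the plate and the things around it in their places.

Things in the scene. Friction and masses are not known exactly. Their poses are not given: they have to be found in the camera images.
- base: Fixed dark steel sub-base of the jig, 235 x 370 x 10 mm; origin on the bench at its centre, x away from the robot, y left. On it four square grey levelling mounts stand under the plate's corners, at x = +-80, y = +-85 mm, each with a hinged steel shim tab that points outward (left mounts to +y, right ones to -y).
- plate: Loose steel jig plate, 200 x 220 x 12 mm, 4.6 kg, level on four hidden domed feet; origin mid-underside (32 mm above the bench), axes as base. Nest, workpiece and toggle clamp in its middle rise 36 mm above its top. One foot, not known which, is springy: its corner sinks 3 mm under a 10 N push and springs back; a sound corner sinks under 1 mm.
- corner_near_left (a point): Pressing point on top of the plate, right above the foot at the corner on the near (robot) side, left (+y), 20 mm in from the end edge and 25 mm in from the side edge, bare steel; 44 mm above the bench when the corner is at rest.
- corner_near_right (a point): Pressing point on top of the plate, right above the foot at the corner on the near (robot) side, right (-y), 20 mm in from the end edge and 25 mm in from the side edge, bare steel; 44 mm above the bench when the corner is at rest.
- corner_far_left (a point): Pressing point on top of the plate, right above the foot at the corner on the far side, left (+y), 20 mm in from the end edge and 25 mm in from the side edge, bare steel; 44 mm above the bench when the corner is at rest.
- corner_far_right (a point): Pressing point on top of the plate, right above the foot at the corner on the far side, right (-y), 20 mm in from the end edge and 25 mm in from the side edge, bare steel; 44 mm above the bench when the corner is at rest.
- shim_near_left (a joint): Shim tab of the mount on the near (robot) side, left (+y): 0 = standing up, 0.5 rad above level (found within 0.04 of that); 0.5 = pressed flat, level. Flat, its cam jacks this corner's foot up 3 mm: that takes up the give of the springy foot, but under a sound foot it lifts the plate's corner. Takes 6 to 9 N at the finger pad and stays where it is left.
- shim_near_left_tip (a point): Centre of the top of the ribbed finger pad (28 x 26 mm, 5 mm thick) at the end of the shim tab, near (robot) side, left (+y); 48 mm from the hinge, which lies 29 mm outward of the corner point; so 77 mm outward of it when flat, 71 mm when up. About 39 mm above the bench when up, 16 mm when flat (1 mm clear of the sub-base).
- shim_near_right (a joint): Shim tab of the mount on the near (robot) side, right (-y): 0 = standing up, 0.5 rad above level (found within 0.04 of that); 0.5 = pressed flat, level. Flat, its cam jacks this corner's foot up 3 mm: that takes up the give of the springy foot, but under a sound foot it lifts the plate's corner. Takes 6 to 9 N at the finger pad and stays where it is left.
- shim_near_right_tip (a point): Centre of the top of the ribbed finger pad (28 x 26 mm, 5 mm thick) at the end of the shim tab, near (robot) side, right (-y); 48 mm from the hinge, which lies 29 mm outward of the corner point; so 77 mm outward of it when flat, 71 mm when up. About 39 mm above the bench when up, 16 mm when flat (1 mm clear of the sub-base).
- shim_far_left (a joint): Shim tab of the mount on the far side, left (+y): 0 = standing up, 0.5 rad above level (found within 0.04 of that); 0.5 = pressed flat, level. Flat, its cam jacks this corner's foot up 3 mm: that takes up the give of the springy foot, but under a sound foot it lifts the plate's corner. Takes 6 to 9 N at the finger pad and stays where it is left.
- shim_far_left_tip (a point): Centre of the top of the ribbed finger pad (28 x 26 mm, 5 mm thick) at the end of the shim tab, far side, left (+y); 48 mm from the hinge, which lies 29 mm outward of the corner point; so 77 mm outward of it when flat, 71 mm when up. About 39 mm above the bench when up, 16 mm when flat (1 mm clear of the sub-base).
- shim_far_right (a joint): Shim tab of the mount on the far side, right (-y): 0 = standing up, 0.5 rad above level (found within 0.04 of that); 0.5 = pressed flat, level. Flat, its cam jacks this corner's foot up 3 mm: that takes up the give of the springy foot, but under a sound foot it lifts the plate's corner. Takes 6 to 9 N at the finger pad and stays where it is left.
- shim_far_right_tip (a point): Centre of the top of the ribbed finger pad (28 x 26 mm, 5 mm thick) at the end of the shim tab, far side, right (-y); 48 mm from the hinge, which lies 29 mm outward of the corner point; so 77 mm outward of it when flat, 71 mm when up. About 39 mm above the bench when up, 16 mm when flat (1 mm clear of the sub-base).
- bushing: Loose brass bushing, 26 mm across, 18 mm tall, standing on the plate's near edge between the near corners; origin at its underside. A bystander.
- threadlock: Small loose plastic bottle, 28 mm across, 55 mm tall, standing on the sub-base between the two left shim tabs; origin at its underside. A bystander.
- bearing: Loose steel ring, 42 mm across, 14 mm tall, on the sub-base between the two right shim tabs; origin at its underside. A bystander.
- screwdriver: Loose screwdriver lying on the bench near the robot, right; a bystander.
- wrench: Loose wrench, 160 mm, lying on the bench, left; a bystander.
- tape: Loose tape roll, 90 mm across, 24 mm tall, on the bench, left; a bystander.
- jar: Loose jar, 60 mm across, 70 mm tall, on the bench, right; a bystander.

How it is judged:
By the outcome, as a careful person would: the job done as asked, in the order asked, and still so for the second after the job is handed in, with the robot touching nothing.
It also fails if it takes over 58 s, if anything falls off the work surface, if the arm or the gripper's body presses on something with over 40 N, if the wrist force passes 120 N, or if a joint passes its speed limit or range.

ROBOT

A 7-joint arm with a two-finger parallel gripper is mounted at the origin on the work surface. World frame = base frame: x ahead of the robot, y to its left, z up, the work surface at z = 0. Lengths are in m, angles in rad, forces in N, time in s.
With the tool pointing down it reaches from about 0.425 to 0.825 m from the base axis. Payload 3.6 kg.
Tool frame: the origin (TCP) lies on the centre line of the jaws, within the pads' length; the fingertips stand 8 mm ahead of it and the grasp point (between the pads) lies 11 mm behind it; z points along the fingers, y is the direction in which the jaws open and shut (so a half turn about z gives the same grasp; the last joint's range is limited). The gripper opens to 93 mm and grips with 3 to 60 N. Pads are 15 mm wide; open, the fingers measure 128 mm over their backs; the gripper's body (75 mm by 188 mm) begins 65 mm behind the grasp point.
Start: joints at [1.258, 0.615, -0.013, 1.423, 0.008, 1.103, -0.04], TCP at [0.184, -0.623, 0.193] pointing down, gripper open.
Joint ranges: [-3.12, 3.12], [-0.3, 2.06], [-1.34, 1.32], [0.26, 2.42], [-1.36, 4.5], [0.01, 1.98], [-2.84, 2.84]. Speed limits (rad/s): [2.79, 2.79, 3.14, 3.14, 3.14, 3.14, 3.14].

INTERFACE

Orientations are given as [roll, pitch, yaw] about the fixed x, y, z axes, in that order (R = Rz(yaw) Ry(pitch) Rx(roll)).
In Python, from workcell import robot gives the robot as it stands.
- The arm moves only by the tool move_arm, never from a script. Its argument "rows" is a list of rows, each a list of 3 entries, a list of its own where there are three numbers: the finger opening in cm, from 0 to 9.3, then the shift along the tool's x, y, z in cm, then the turn, a rotation vector about the tool's x, y, z in rad. A call has 1 to 5 rows; each row shifts and turns the commanded pose from where the row before left it, along the tool's axes as they then stand; what a row does not reach is not made up. A row lasts 1/10 s, in which the tool goes at most 50 mm and 8.59 degrees, less where a joint would pass 70% of its speed; a pose out of reach is approached as far as the arm can. A call is refused whole if a number of a shift passes 5 or a number of a turn 0.15, either way. A call with a gripper value outside its range is refused whole. The fingers move at their own pace and stop on an object; "force" is the grip in N (left out, the last holds). Time passes only in rows, so rows that do not move let the fingers close. It gives the time, the measured TCP pose, the force and the opening at its end, in the units of the state.
- robot.observe(): the state, without advancing time (a new reading comes with each control period).
- robot.snapshot(name): name is "scene" or "top" or "wrist"; returns a dict with "img" (420x560x3 uint8, red, green, blue), "fx", "fy", "cx", "cy" (pixels), "D" ([k1, k2, p1, p2, k3] as OpenCV has them; the pictures are not rectified), "R" (3x3) and "t" (3): a world point X has camera coordinates R X + t. Camera axes: x right, y down, z forward; pixel columns grow to the right and rows downward; lengths in m; the calibration is good to about 2 mm. A picture is of the moment at which its call begins. There is no depth.
- robot.job_done(): hands the job in, once; it reports no verdict.
The state is a dict: "time": time; "qpos": joint angles; "joint_vel": joint speeds; "tau": joint torques, N m; "ee_pos": TCP position; "orientation": TCP orientation; "contact_force": force on the tool from outside, world axes, zero at the start; "wrist_torque": the same for the moment, N m; "width": finger opening in m.
Only numpy, scipy, OpenCV 4.12 (cv2) and the standard library are available. Lean on these libraries where they do the work, as an engineer would, in place of code of your own. Each camera call takes 0.05 s, during which the arm holds its last target.

## Working session

There is one attempt and no reset: what is moved stays moved. The work goes in short steps, Python scripts to look and compute and a tool call to move; the robot and the scene stay as the last step left them, time stands still between calls to the robot, and variables do not carry over. Pictures are saved under pics/ and viewed, and the job is handed in when it is done.

Besides the shell and the picture viewer there is one more tool, called after "Call:" as a command line: name --argument value ..., lists and objects as JSON in quotes. move_arm: Moves the arm, as the interface text tells. Its arguments: {"type":"object","properties":{"rows":{"type":"array","items":{"type":"array"}},"force":{"type":"number"}},"required":["rows"]}

```bash
mkdir -p pics; ls; python3 - <<'E'
from workcell import robot
import cv2,json
print(robot.observe())
for n in ["scene","top"]:
    s=robot.snapshot(n)
    cv2.imwrite(f"pics/{n}0.png",s["img"][:,:,::-1])
    print(n,{k:(v if not hasattr(v,'tolist') else v.tolist()) for k,v in s.items() if k!="img"})
    json.dump({k:(v.tolist() if hasattr(v,'tolist') else v) for k,v in s.items() if k!="img"},open(f"{n}.json","w"))
E
```

```text
pics
{'time': 0.0, 'qpos': array([ 1.25749443,  0.61586549, -0.01261985,  1.42489158,  0.00810838,
        1.10341114, -0.04037017]), 'joint_vel': array([-0.00043167,  0.00223698, -0.00146174, -0.000111  , -0.00182547,
       -0.00056617, -0.00106045]), 'tau': array([-4.40465383e-04, -4.58939874e+01,  2.08805082e-01, -1.65746462e+01,
       -6.11058204e-02,  2.03454756e-02,  2.39015399e-04]), 'ee_pos': array([ 0.1836399 , -0.62262358,  0.19201856]), 'orientation': array([-3.13906775e+00,  4.15033238e-05,  2.86904879e-01]), 'contact_force': array([-0.00799277,  0.02379407, -0.08119964]), 'wrist_torque': array([ 0.01318766,  0.039007  , -0.04047331]), 'width': 0.09317812598429653}
scene {'fx': 490.40807563496986, 'fy': 490.40807563496986, 'cx': 278.46872700780494, 'cy': 207.92479983063257, 'D': [0.03806206969781506, 0.0, 0.0, 0.0, 0.0], 'R': [[-0.4321786884888649, 0.9017595743553138, -0.007158999550784834], [0.5615900420882671, 0.262920177686552, -0.7845314555787871], [-0.7055765060171316, -0.34307819840933557, -0.6200476948855318]], 't': [0.19822563239867172, -0.20322682731156333, 1.570501686846416]}
top {'fx': 509.08802791268147, 'fy': 509.08802791268147, 'cx': 277.3667236154846, 'cy': 214.99564363548254, 'D': [0.06542700529173313, 0.0, 0.0, 0.0, 0.0], 'R': [[-0.00688715678851479, -0.9999198926231809, -0.010619576630766651], [-0.9820032855119597, 0.008767404626574528, -0.18866022331119509], [0.18873821636088037, 0.00912912660445843, -0.9819850022950215]], 't': [0.005657465878717184, 0.4727304281247076, 1.164056929133534]}
```

View pics/scene0.png

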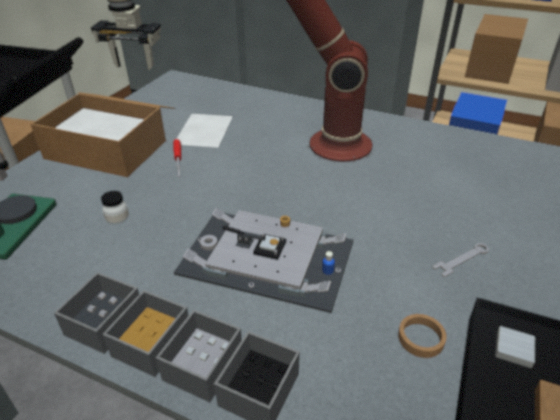

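View pics/top0.png

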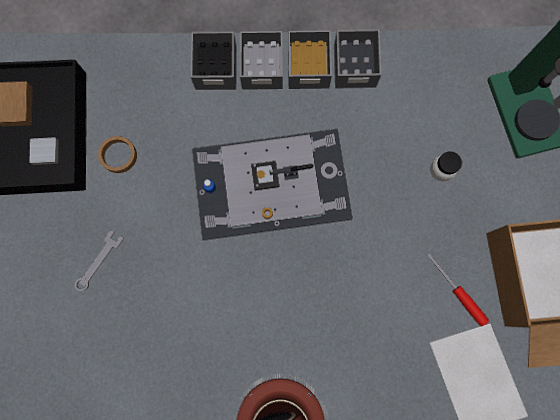

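```bash
python3 -c "
import cv2
a=cv2.imread('pics/top0.png')[80:290,130:410]
cv2.imwrite('pics/top0c.png',cv2.resize(a,(784,588),interpolation=cv2.INTER_CUBIC))"
```

```text
(no output)
```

View pics/top0c.png

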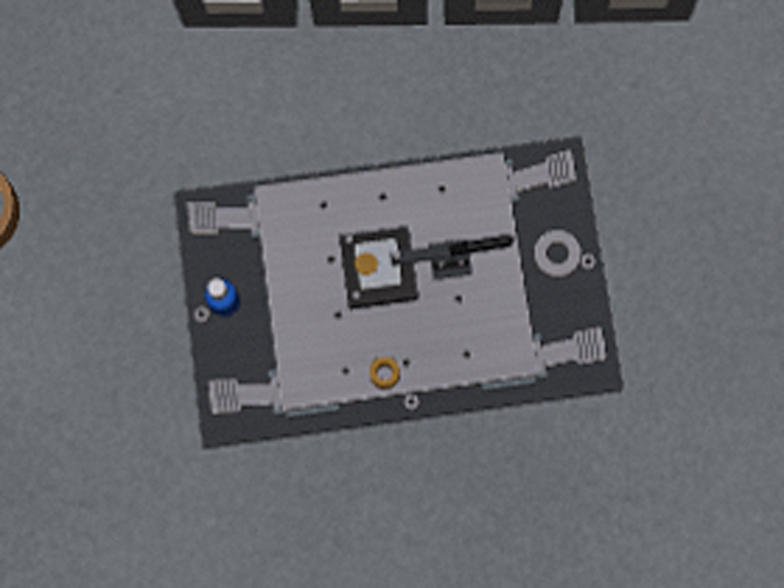

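The top picture shows the jig with plate corners at about (222,147), (309,135), (323,214) and (230,227) px. The bottle is on the left, the ring on the right and the bushing on the near edge. Next I fit the poses.

```bash
cat > h.py <<'E'
import numpy as np,cv2,json
from scipy.optimize import least_squares
def cam(n):
    c=json.load(open(n+'.json'));K=np.array([[c['fx'],0,c['cx']],[0,c['fy'],c['cy']],[0,0,1]])
    return c,K,np.array(c['D']),np.array(c['R']),np.array(c['t'])
def proj(n,X):
    c,K,D,R,t=cam(n)
    return cv2.projectPoints(np.array(X,float).reshape(-1,3),cv2.Rodrigues(R)[0],t,K,D)[0].reshape(-1,2)
def unproj(n,px,z):
    c,K,D,R,t=cam(n)
    u=cv2.undistortPoints(np.array(px,float).reshape(-1,1,2),K,D).reshape(-1,2)
    d=np.c_[u,np.ones(len(u))]@R; o=-R.T@t
    return o+d*((z-o[2])/d[:,2])[:,None]
def fit(P,hx,hy): # order FL FR NR NL
    L=np.array([[hx,hy],[hx,-hy],[-hx,-hy],[-hx,hy]])
    f=lambda v:((L@np.array([[np.cos(v[2]),np.sin(v[2])],[-np.sin(v[2]),np.cos(v[2])]])+v[:2])-P[:,:2]).ravel()
    r=least_squares(f,[.6,0,0]);return r.x,r.fun*1000
E
python3 - <<'E'
from h import *
cr=lambda a:np.array(a)/2.8+[130,80]
b=unproj('top',cr([(176,190),(580,138),(622,389),(204,447)]),.010)
p=unproj('top',cr([(257,187),(502,154),(541,375),(279,411)]),.044)
for P,h in((b,(.1175,.185)),(p,(.1,.11))):
    v,e=fit(P,*h);print(v.round(4),e.round(1))
E
```

```text
[0.5597 0.0167 0.1277] [ 0.   2.3  2.1 -2.2 -1.4 -2.1 -0.7  2. ]
[0.5588 0.0167 0.1288] [ 0.3  2.4  0.7 -2.  -0.9  1.8 -0.1 -2.1]
```

```bash
cat >> h.py <<'E'
BASE=np.array([.5592,.0167,.1283])
def w(lx,ly,B=BASE):
    c,s=np.cos(B[2]),np.sin(B[2]);return B[:2]+[c*lx-s*ly,s*lx+c*ly]
PT={}
for n,sx in(('near',-1),('far',1)):
    for m,sy in(('left',1),('right',-1)):
        PT['corner_'+n+'_'+m]=(w(.08*sx,.085*sy),.044)
        PT['shim_'+n+'_'+m]=(w(.08*sx,.156*sy),.039)
        PT['flat_'+n+'_'+m]=(w(.08*sx,.162*sy),.016)
def go(pt,tipz):  # print shift in tool axes cm
    from workcell import robot
    from scipy.spatial.transform import Rotation as Ro
    o=robot.observe();p=np.array(o['ee_pos']);R=Ro.from_euler('xyz',o['orientation']).as_matrix()
    tgt=np.r_[PT[pt][0],tipz+.008]
    print('t',o['time'],'p',p.round(4),'rpy',np.round(o['orientation'],4),'F',o['contact_force'].round(2),'shift cm',(R.T@(tgt-p)*100).round(2),'tgt',tgt.round(3))
E
python3 - <<'E'
from h import *
for n in('top','scene'):
    im=cv2.imread(f'pics/{n}0.png');im=cv2.resize(im,None,fx=3,fy=3,interpolation=cv2.INTER_CUBIC)
    pts=[]
    for k,(xy,z) in PT.items():
        if 'flat' in k: continue
        u=proj(n,[np.r_[xy,z]])[0]*3+1;pts.append(u);cv2.circle(im,tuple(int(a) for a in u),3,(0,0,255),-1)
    for h,z in((( .1175,.185),.01),((.1,.11),.044)):
        q=np.array([proj(n,[np.r_[w(a*h[0],b*h[1]),z]])[0]*3+1 for a,b in((1,1),(1,-1),(-1,-1),(-1,1))]).astype(int)
        cv2.polylines(im,[q],True,(0,255,0),1)
    m=np.mean(pts,0).astype(int);cv2.imwrite(f'pics/{n}0o.png',im[m[1]-220:m[1]+220,m[0]-320:m[0]+320])
go('corner_near_right',.185)
E
```

```text
t 0.1 p [ 0.1837 -0.6227  0.1921] rpy [-3.1393e+00  1.0000e-04  2.8690e-01] F [-0.08  0.68  0.59] shift cm [ 4.487e+01 -4.357e+01  1.000e-02] tgt [ 0.491 -0.078  0.193]
```

View pics/top0o.png

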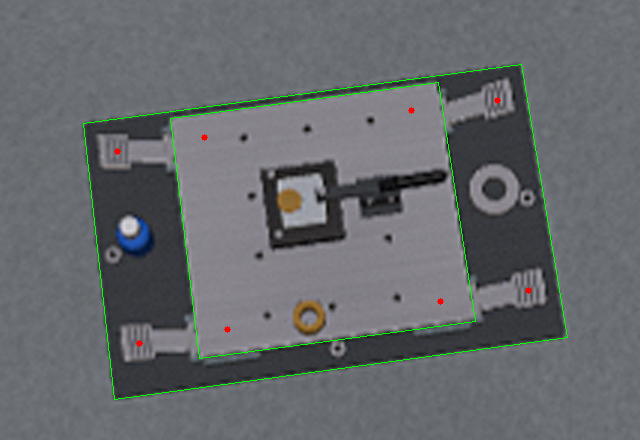

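View pics/scene0o.png

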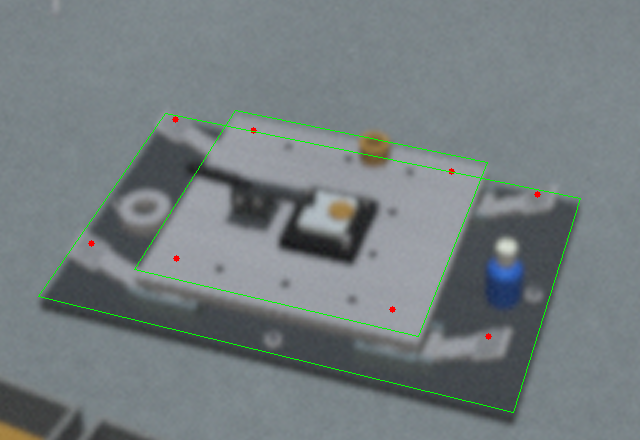

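The overlay matches to about 2 mm in both pictures. I close the gripper and move over the near right corner.

Call:
move_arm --rows '[[0,[3.45,-3.35,0],[0,0,0]],[0,[3.45,-3.35,0],[0,0,0]],[0,[3.45,-3.35,0],[0,0,0]],[0,[3.45,-3.35,0],[0,0,0]],[0,[3.45,-3.35,0],[0,0,0]]]' --force 20

```text
time: 0.6
ee_pos: [0.3025, -0.4119, 0.1929]
orientation: [-3.141, 0.0, 0.287]
contact_force: [1.4, -0.6, 0.0]
width: 0.0576
```

Call:
move_arm --rows '[[0,[3.45,-3.35,0],[0,0,0]],[0,[3.45,-3.35,0],[0,0,0]],[0,[3.45,-3.35,0],[0,0,0]],[0,[3.45,-3.35,0],[0,0,0]],[0,[3.45,-3.35,0],[0,0,0]]]'

```text
time: 1.1
ee_pos: [0.4204, -0.2026, 0.1931]
orientation: [-3.141, 0.0, 0.287]
contact_force: [0.6, -0.3, -0.5]
width: 0.0174
```

Call:
move_arm --rows '[[0,[3.45,-3.35,0],[0,0,0]],[0,[3.45,-3.35,0],[0,0,0]],[0,[0,0,0],[0,0,0.08]],[0,[0,0,0],[0,0,0.08]],[0,[0,0,0],[0,0,0]]]'

```text
time: 1.6
ee_pos: [0.467, -0.1202, 0.1928]
orientation: [-3.141, 0.001, 0.128]
contact_force: [-0.3, 0.5, -0.8]
width: 0.0003
```

```bash
python3 -c "
from h import *
go('corner_near_right',.060)"
```

```text
t 1.6 p [ 0.467  -0.1202  0.1928] rpy [-3.1414e+00  1.0000e-03  1.2810e-01] F [-0.31  0.51 -0.82] shift cm [ 2.91 -3.89 12.48] tgt [ 0.491 -0.078  0.068]
```

Call:
move_arm --rows '[[0,[2.9,-3.9,0],[0,0,0]],[0,[0,0,4],[0,0,0]],[0,[0,0,4],[0,0,0]],[0,[0,0,4],[0,0,0]],[0,[0,0,0],[0,0,0]]]'

```text
time: 2.1
ee_pos: [0.4865, -0.0782, 0.0689]
orientation: [-3.139, 0.011, 0.128]
contact_force: [-1.1, -0.0, -0.9]
width: 0.0007
```

```bash
python3 -c "
from h import *
go('corner_near_right',.046)
from workcell import robot
s=robot.snapshot('top');a=s['img'][80:290,130:410,::-1]
cv2.imwrite('pics/t1.png',cv2.resize(a,(784,588),interpolation=cv2.INTER_CUBIC))"
```

```text
t 2.1 p [ 0.4865 -0.0782  0.0689] rpy [-3.1386  0.0115  0.1279] F [-1.14 -0.03 -0.86] shift cm [0.44 0.03 1.49] tgt [ 0.491 -0.078  0.054]
```

View pics/t1.png

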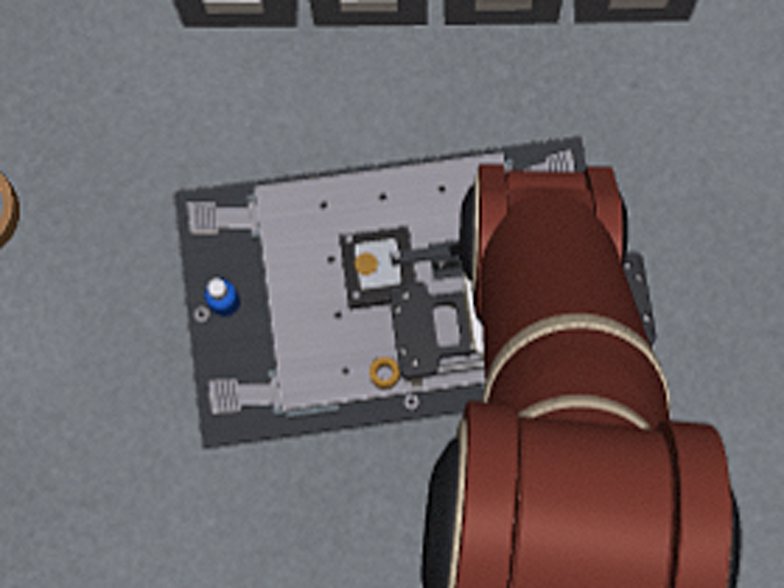

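Call:
move_arm --rows '[[0,[0.2,0,0],[0,0,0]],[0,[0,0,1.0],[0,0,0]],[0,[0,0,0],[0,0,0]]]'

```text
time: 2.45
ee_pos: [0.4935, -0.0782, 0.0638]
orientation: [3.141, -0.001, 0.127]
contact_force: [0.1, -0.0, -0.3]
width: 0.0004
```

```bash
python3 -c "
from h import *
go('corner_near_right',.044)"
```

```text
t 2.45 p [ 0.4935 -0.0782  0.0638] rpy [ 3.1413e+00 -1.3000e-03  1.2690e-01] F [ 0.06 -0.02 -0.32] shift cm [-0.27 -0.08  1.17] tgt [ 0.491 -0.078  0.052]
```

Call:
move_arm --rows '[[0,[-0.2,0,0.4],[0,0,0]],[0,[0,0,0.4],[0,0,0]],[0,[0,0,0.2],[0,0,0]],[0,[0,0,0],[0,0,0]]]'

```text
time: 2.85
ee_pos: [0.4908, -0.0783, 0.0529]
orientation: [-3.141, 0.001, 0.127]
contact_force: [-0.1, 0.2, -0.0]
width: 0.0003
```

Call:
move_arm --rows '[[0,[0,0,0.1],[0,0,0]],[0,[0,0,0],[0,0,0]]]'

```text
time: 3.05
ee_pos: [0.4911, -0.0784, 0.0521]
orientation: [-3.142, -0.0, 0.127]
contact_force: [-0.0, -0.2, 0.5]
width: 0.0002
```

Call:
move_arm --rows '[[0,[0,0,0.1],[0,0,0]],[0,[0,0,0],[0,0,0]]]'

```text
time: 3.25
ee_pos: [0.491, -0.0783, 0.0511]
orientation: [-3.142, 0.0, 0.127]
contact_force: [-0.2, -1.1, -1.2]
width: 0.0005
```

Call:
move_arm --rows '[[0,[0,0,0.1],[0,0,0]],[0,[0,0,0],[0,0,0]]]'

```text
time: 3.45
ee_pos: [0.491, -0.0783, 0.0501]
orientation: [-3.141, 0.0, 0.127]
contact_force: [0.4, 0.0, -0.0]
width: 0.0004
```

Call:
move_arm --rows '[[0,[0,0,0.1],[0,0,0]],[0,[0,0,0],[0,0,0]]]'

```text
time: 3.65
ee_pos: [0.491, -0.0783, 0.0491]
orientation: [-3.141, 0.0, 0.127]
contact_force: [-0.0, 0.1, -0.9]
width: 0.0005
```

Call:
move_arm --rows '[[0,[0,0,0.1],[0,0,0]],[0,[0,0,0],[0,0,0]]]'

```text
time: 3.85
ee_pos: [0.491, -0.0783, 0.0481]
orientation: [-3.141, 0.0, 0.127]
contact_force: [-0.3, -0.3, 0.6]
width: 0.0001
```

Call:
move_arm --rows '[[0,[0,0,0.1],[0,0,0]],[0,[0,0,0],[0,0,0]]]'

```text
time: 4.05
ee_pos: [0.491, -0.0783, 0.0471]
orientation: [-3.141, 0.0, 0.127]
contact_force: [-0.1, -0.1, -0.2]
width: 0.0003
```

```bash
python3 -c "
from h import *
from workcell import robot
print(robot.observe()['contact_force'])
s=robot.snapshot('scene');a=s['img'][190:310,150:350,::-1]
cv2.imwrite('pics/s1.png',cv2.resize(a,(800,480),interpolation=cv2.INTER_CUBIC))
s=robot.snapshot('wrist');cv2.imwrite('pics/w1.png',s['img'][:,:,::-1])
print(robot.observe()['contact_force'])"
```

```text
[-0.10594887 -0.11759349 -0.24653283]
[-0.44634048  0.63609366  0.34183269]
```

View pics/s1.png

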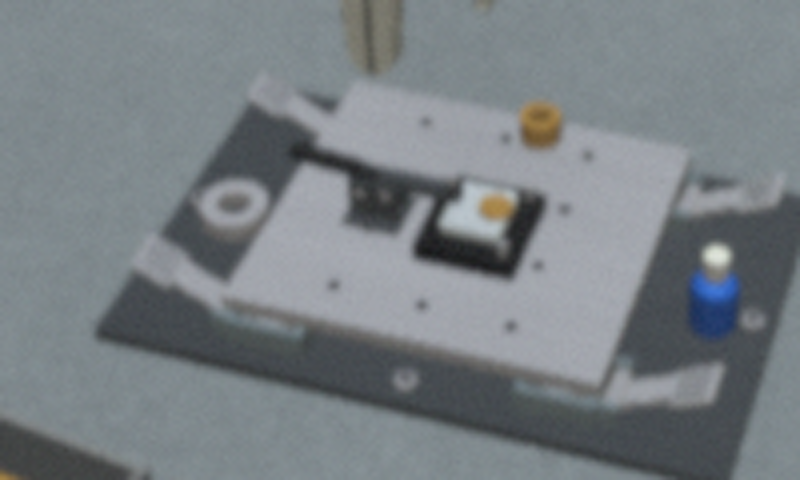

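View pics/w1.png

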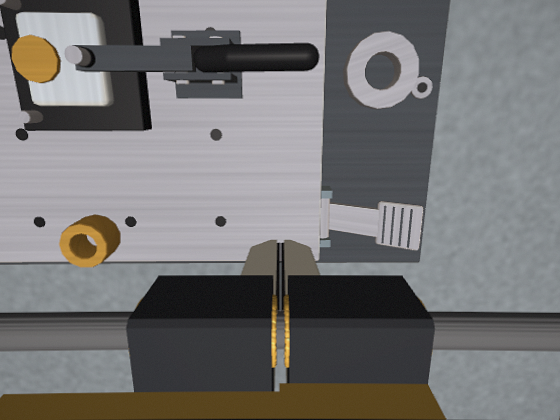

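```bash
python3 - <<'E'
from h import *
from workcell import robot
import json
for z in(.04,.06,.08): print(z,unproj('scene',[(243.3,208.5)],z).round(4))
print(proj('scene',[[.491,-.078,.039],[.491,-.078,.044],[.491,-.078,.1]]).round(1))
s=robot.snapshot('scene');print(np.abs(np.array(s['t'])-cam('scene')[4]).max())
cv2.imwrite('pics/s2.png',s['img'][130:310,120:340,::-1].repeat(3,0).repeat(3,1))
s=robot.snapshot('top');print(np.abs(np.array(s['t'])-cam('top')[4]).max())
s=robot.snapshot('wrist')
json.dump({k:(v.tolist() if hasattr(v,'tolist') else v) for k,v in s.items() if k!="img"},open("wrist.json","w"))
R,t=s['R'],s['t'];print('wrist cam',-R.T@t, robot.observe()['ee_pos'])
P=PT
for k in P: print(k,P[k][0].round(3),proj('wrist',[np.r_[P[k]]])[0].round(0))
print('tip',proj('wrist',[[.491,-.0783,.039]]))
hx=[proj('wrist',[np.r_[w(a*.1,b*.11),.044]])[0].round(0) for a,b in((-1,-1),(1,-1))];print(hx)
E
```

```text
0.04 [[ 0.4653 -0.0959  0.04  ]]
0.06 [[ 0.487  -0.0828  0.06  ]]
0.08 [[ 0.5087 -0.0697  0.08  ]]
[[244.6 216.5]
 [244.5 214.9]
 [243.4 197. ]]
0.0
0.0
wrist cam [ 0.56522381 -0.06854094  0.2389542 ] [ 0.49107337 -0.07835214  0.04719919]
corner_near_left [0.469 0.091] [-14. 236.]
shim_near_left [0.46  0.161] [-133.  234.]
flat_near_left [0.459 0.167] [-102.  221.]
corner_near_right [ 0.491 -0.078] [280. 235.]
shim_near_right [ 0.5   -0.148] [399. 232.]
flat_near_right [ 0.501 -0.154] [396. 220.]
corner_far_left [0.628 0.111] [-101.  -99.]
shim_far_left [0.619 0.182] [-256.  -99.]
flat_far_left [0.618 0.188] [-201.  -74.]
corner_far_right [ 0.649 -0.057] [279. -92.]
shim_far_right [ 0.659 -0.128] [431. -88.]
flat_far_right [ 0.659 -0.134] [424. -66.]
tip [[280.85182448 231.98244999]]
[array([322., 266.]), array([ 336., -148.])]
```

View pics/s2.png

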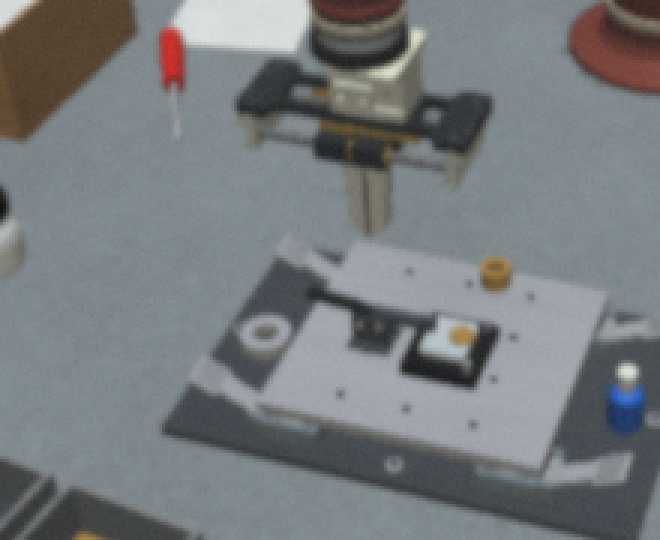

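Both the scene and wrist pictures show the fingertips in the air over the right corner, roughly 20 mm above the plate and higher than the stated geometry gives. I keep feeling my way down.

Call:
move_arm --rows '[[0,[0,0,0.1],[0,0,0]],[0,[0,0,0.1],[0,0,0]],[0,[0,0,0],[0,0,0]]]'

```text
time: 4.6
ee_pos: [0.4909, -0.0783, 0.045]
orientation: [-3.141, 0.0, 0.127]
contact_force: [0.4, 0.4, -0.4]
width: 0.0003
```

Call:
move_arm --rows '[[0,[0,0,0.1],[0,0,0]],[0,[0,0,0.1],[0,0,0]],[0,[0,0,0],[0,0,0]]]'

```text
time: 4.9
ee_pos: [0.4909, -0.0783, 0.043]
orientation: [-3.141, 0.0, 0.127]
contact_force: [-0.6, 0.7, 0.1]
width: 0.0006
```

```bash
python3 - <<'E'
from h import *
from workcell import robot
s=robot.snapshot('scene')
cv2.imwrite('pics/s3.png',s['img'][130:310,120:340,::-1].repeat(3,0).repeat(3,1))
for z in (.039,.05,.06,.07,.08): print(z,proj('wrist',[[.498,-.0783,z],[.484,-.0783,z]]).round(0).tolist(),proj('scene',[[.498,-.0783,z],[.484,-.0783,z]]).round(0).tolist())
E
```

```text
0.039 [[282.0, 221.0], [279.0, 243.0]] [[243.0, 218.0], [246.0, 215.0]]
0.05 [[282.0, 227.0], [279.0, 250.0]] [[243.0, 215.0], [246.0, 211.0]]
0.06 [[283.0, 234.0], [279.0, 257.0]] [[243.0, 211.0], [245.0, 208.0]]
0.07 [[283.0, 241.0], [279.0, 265.0]] [[243.0, 208.0], [245.0, 205.0]]
0.08 [[283.0, 248.0], [279.0, 274.0]] [[242.0, 205.0], [245.0, 202.0]]
```

View pics/s3.png

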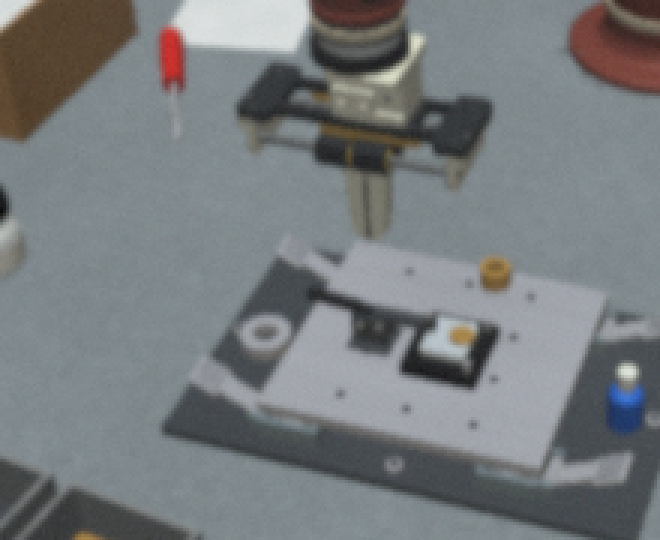

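Tip height is about TCP plus 23 mm by both cameras, so I expect contact near TCP z ≈ 0.02.

Call:
move_arm --rows '[[0,[0,0,0.3],[0,0,0]],[0,[0,0,0.3],[0,0,0]],[0,[0,0,0.3],[0,0,0]],[0,[0,0,0.3],[0,0,0]],[0,[0,0,0],[0,0,0]]]'

```text
time: 5.45
ee_pos: [0.4907, -0.0783, 0.0307]
orientation: [-3.141, 0.001, 0.127]
contact_force: [0.4, 0.7, -1.3]
width: 0.0005
```

```bash
python3 - <<'E'
from h import *
from workcell import robot
s=robot.snapshot('scene')
cv2.imwrite('pics/s4.png',s['img'][170:270,170:330,::-1].repeat(5,0).repeat(5,1))
s=robot.snapshot('wrist');cv2.imwrite('pics/w4.png',s['img'][:,:,::-1])
E
```

```text
(no output)
```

View pics/s4.png

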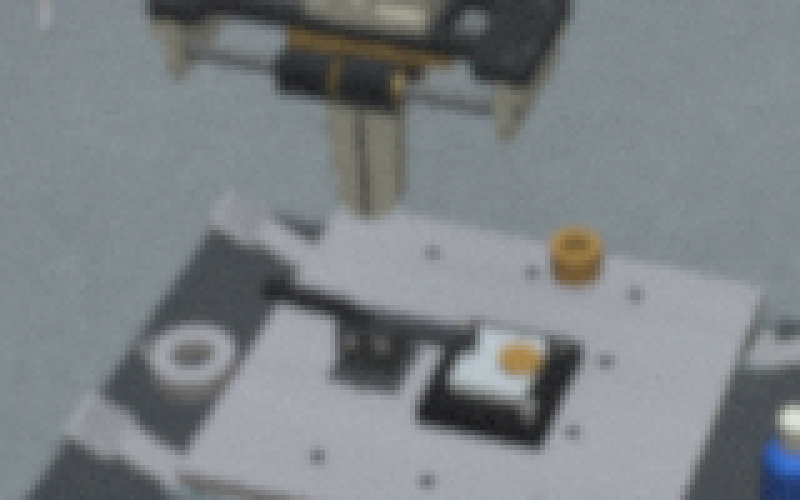

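View pics/w4.png

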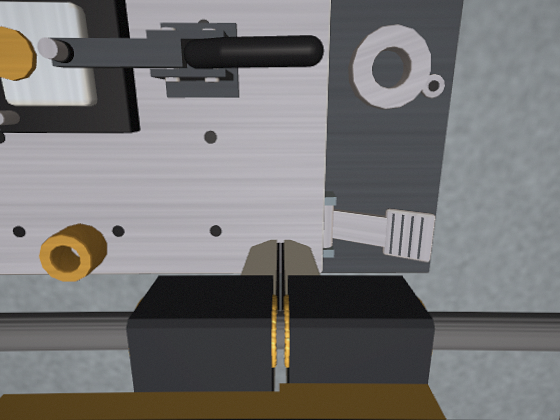

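Call:
move_arm --rows '[[0,[0,0,0.2],[0,0,0]],[0,[0,0,0.2],[0,0,0]],[0,[0,0,0],[0,0,0]]]'

```text
time: 5.85
ee_pos: [0.4909, -0.0783, 0.0269]
orientation: [-3.141, 0.0, 0.127]
contact_force: [0.5, 0.4, -0.3]
width: 0.0004
```

Call:
move_arm --rows '[[0,[0,0,0.1],[0,0,0]],[0,[0,0,0.1],[0,0,0]],[0,[0,0,0],[0,0,0]]]'

```text
time: 6.15
ee_pos: [0.491, -0.0783, 0.0251]
orientation: [-3.141, 0.0, 0.127]
contact_force: [0.5, 0.6, -0.4]
width: 0.0006
```

Call:
move_arm --rows '[[0,[0,0,0.1],[0,0,0]],[0,[0,0,0],[0,0,0]]]'

```text
time: 6.35
ee_pos: [0.491, -0.0784, 0.0241]
orientation: [-3.141, 0.0, 0.127]
contact_force: [0.1, -0.3, -1.1]
width: 0.0007
```

Call:
move_arm --rows '[[0,[0,0,0.1],[0,0,0]],[0,[0,0,0],[0,0,0]]]'

```text
time: 6.55
ee_pos: [0.491, -0.0783, 0.0231]
orientation: [-3.141, 0.0, 0.127]
contact_force: [0.7, -0.0, -0.2]
width: 0.0003
```

Call:
move_arm --rows '[[0,[0,0,0.1],[0,0,0]],[0,[0,0,0],[0,0,0]]]'

```text
time: 6.75
ee_pos: [0.491, -0.0783, 0.0221]
orientation: [-3.142, 0.0, 0.127]
contact_force: [-0.2, 0.5, 0.1]
width: 0.0006
```

Call:
move_arm --rows '[[0,[0,0,0.1],[0,0,0]],[0,[0,0,0],[0,0,0]]]'

```text
time: 6.95
ee_pos: [0.491, -0.0783, 0.0211]
orientation: [-3.141, 0.0, 0.127]
contact_force: [0.1, 0.7, -0.4]
width: 0.0003
```

Call:
move_arm --rows '[[0,[0,0,0.1],[0,0,0]],[0,[0,0,0],[0,0,0]]]'

```text
time: 7.15
ee_pos: [0.491, -0.0783, 0.0201]
orientation: [-3.142, 0.0, 0.127]
contact_force: [0.3, -0.2, 0.5]
width: 0.0005
```

Call:
move_arm --rows '[[0,[0,0,0.1],[0,0,0]],[0,[0,0,0],[0,0,0]]]'

```text
time: 7.35
ee_pos: [0.491, -0.0784, 0.0191]
orientation: [-3.141, 0.0, 0.127]
contact_force: [-0.4, 1.0, -0.1]
width: 0.0007
```

Call:
move_arm --rows '[[0,[0,0,0.1],[0,0,0]],[0,[0,0,0],[0,0,0]]]'

```text
time: 7.55
ee_pos: [0.4912, -0.0784, 0.0184]
orientation: [3.142, -0.0, 0.127]
contact_force: [0.1, -1.0, 3.0]
width: 0.0
```

```bash
python3 - <<'E'
from h import *
from workcell import robot
s=robot.snapshot('scene')
cv2.imwrite('pics/s5.png',s['img'][170:270,170:330,::-1].repeat(5,0).repeat(5,1))
E
```

```text
(no output)
```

View pics/s5.png

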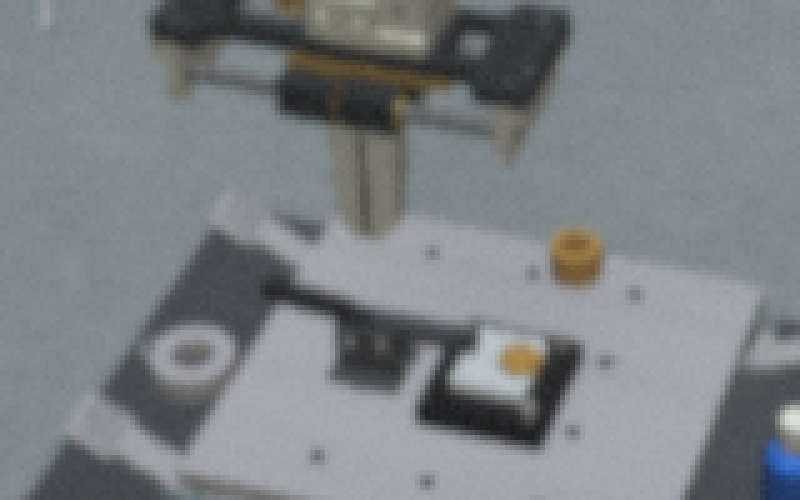

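Contact at TCP z ≈ 0.0188, and the picture shows the tips on the right spot of the plate. I press on.

Call:
move_arm --rows '[[0,[0,0,0.1],[0,0,0]],[0,[0,0,0],[0,0,0]]]'

```text
time: 7.8
ee_pos: [0.4912, -0.0784, 0.0181]
orientation: [3.141, -0.0, 0.127]
contact_force: [-1.5, 0.1, 9.0]
width: 0.0003
```

Call:
move_arm --rows '[[0,[0,0,0.1],[0,0,0]],[0,[0,0,0],[0,0,0]]]'

```text
time: 8.0
ee_pos: [0.4912, -0.0784, 0.0179]
orientation: [3.141, -0.001, 0.127]
contact_force: [-3.1, 0.6, 17.4]
width: 0.0006
```

Near right is sound: 17 N with only about 0.6 mm of give. Next is near left: lift, then shift 17 cm.

Call:
move_arm --rows '[[0,[0,0,-4],[0,0,0]],[0,[0,-4.25,0],[0,0,0]],[0,[0,-4.25,0],[0,0,0]],[0,[0,-4.25,0],[0,0,0]],[0,[0,-4.25,0],[0,0,0]]]'

```text
time: 8.5
ee_pos: [0.4693, 0.0918, 0.0562]
orientation: [-3.141, -0.001, 0.126]
contact_force: [1.5, -0.2, -0.1]
width: 0.0007
```

Call:
move_arm --rows '[[0,[0,0,2.0],[0,0,0]],[0,[0,0,0],[0,0,0]]]'

```text
time: 8.7
ee_pos: [0.4677, 0.0917, 0.0347]
orientation: [-3.142, 0.004, 0.131]
contact_force: [1.0, 0.0, 0.4]
width: 0.0006
```

```bash
python3 -c "
from h import *
go('corner_near_left',.0118)"
```

```text
t 8.7 p [0.4677 0.0917 0.0347] rpy [-3.1415  0.004   0.1306] F [0.97 0.05 0.38] shift cm [0.12 0.1  1.49] tgt [0.469 0.091 0.02 ]
```

Call:
move_arm --rows '[[0,[0.0,0.1,0.5],[0,0,0]],[0,[0,0,0.5],[0,0,0]],[0,[0,0,0.4],[0,0,0]],[0,[0,0,0],[0,0,0]]]'

```text
time: 9.1
ee_pos: [0.4696, 0.0883, 0.0218]
orientation: [3.141, 0.001, 0.125]
contact_force: [0.1, -0.2, -0.1]
width: 0.0004
```

Call:
move_arm --rows '[[0,[0,0,0.15],[0,0,0]],[0,[0,0,0],[0,0,0]]]'

```text
time: 9.3
ee_pos: [0.4698, 0.0891, 0.0207]
orientation: [-3.142, -0.0, 0.126]
contact_force: [-0.4, 0.0, 0.3]
width: 0.0005
```

Call:
move_arm --rows '[[0,[0,0,0.1],[0,0,0]],[0,[0,0,0],[0,0,0]]]'

```text
time: 9.5
ee_pos: [0.4697, 0.0893, 0.0197]
orientation: [-3.141, -0.0, 0.127]
contact_force: [0.4, -0.1, -0.2]
width: 0.0003
```

Call:
move_arm --rows '[[0,[0,0,0.1],[0,0,0]],[0,[0,0,0],[0,0,0]]]'

```text
time: 9.7
ee_pos: [0.4696, 0.0893, 0.0186]
orientation: [-3.142, 0.0, 0.127]
contact_force: [-0.1, 0.4, -0.6]
width: 0.0005
```

Call:
move_arm --rows '[[0,[0,0,0.1],[0,0,0]],[0,[0,0,0],[0,0,0]]]'

```text
time: 9.9
ee_pos: [0.4698, 0.0894, 0.018]
orientation: [-3.142, -0.0, 0.127]
contact_force: [-1.1, -0.8, 3.1]
width: 0.0004
```

Call:
move_arm --rows '[[0,[0,0,0.1],[0,0,0]],[0,[0,0,0],[0,0,0]]]'

```text
time: 10.1
ee_pos: [0.4698, 0.0894, 0.0177]
orientation: [-3.142, -0.001, 0.127]
contact_force: [-1.6, 0.8, 10.7]
width: 0.0003
```

Call:
move_arm --rows '[[0,[0,0,0.1],[0,0,0]],[0,[0,0,0],[0,0,0]]]'

```text
time: 10.3
ee_pos: [0.4699, 0.0894, 0.0175]
orientation: [-3.142, -0.001, 0.127]
contact_force: [-3.2, -0.5, 17.5]
width: 0.0005
```

Near left is sound too. Next is far left.

Call:
move_arm --rows '[[0,[0,0,-4],[0,0,0]],[0,[4,-0.15,0],[0,0,0]],[0,[4,0,0],[0,0,0]],[0,[4,0,0],[0,0,0]],[0,[4,0,0],[0,0,0]]]'

```text
time: 10.8
ee_pos: [0.6295, 0.1111, 0.0557]
orientation: [-3.142, 0.0, 0.127]
contact_force: [-0.1, 0.8, -0.4]
width: 0.0005
```

Call:
move_arm --rows '[[0,[0,0,2.0],[0,0,0]],[0,[0,0,0.8],[0,0,0]],[0,[0,0,0.4],[0,0,0]],[0,[0,0,0],[0,0,0]]]'

```text
time: 11.2
ee_pos: [0.6267, 0.1109, 0.023]
orientation: [3.141, 0.003, 0.127]
contact_force: [-0.1, -1.0, 0.1]
width: 0.0005
```

```bash
python3 -c "
from h import *
go('corner_far_left',.0108)"
```

```text
t 11.2 p [0.6267 0.1109 0.023 ] rpy [3.1415e+00 2.5000e-03 1.2710e-01] F [-0.14 -1.02  0.09] shift cm [ 0.1  -0.03  0.42] tgt [0.628 0.111 0.019]
```

Call:
move_arm --rows '[[0,[0,0,0.15],[0,0,0]],[0,[0,0,0.1],[0,0,0]],[0,[0,0,0],[0,0,0]]]'

```text
time: 11.5
ee_pos: [0.6283, 0.1111, 0.0217]
orientation: [-3.141, -0.001, 0.127]
contact_force: [0.6, 0.2, -0.0]
width: 0.0006
```

Call:
move_arm --rows '[[0,[0,0,0.1],[0,0,0]],[0,[0,0,0],[0,0,0]]]'

```text
time: 11.7
ee_pos: [0.6282, 0.111, 0.0203]
orientation: [-3.142, -0.0, 0.127]
contact_force: [-0.9, 0.3, 0.2]
width: 0.0004
```

Call:
move_arm --rows '[[0,[0,0,0.1],[0,0,0]],[0,[0,0,0],[0,0,0]]]'

```text
time: 11.9
ee_pos: [0.6281, 0.111, 0.0191]
orientation: [-3.142, 0.0, 0.127]
contact_force: [-0.2, 0.2, 0.2]
width: 0.0005
```

Call:
move_arm --rows '[[0,[0,0,0.1],[0,0,0]],[0,[0,0,0],[0,0,0]]]'

```text
time: 12.1
ee_pos: [0.6281, 0.111, 0.018]
orientation: [-3.142, 0.0, 0.127]
contact_force: [0.3, -0.5, -0.1]
width: 0.0006
```

Call:
move_arm --rows '[[0,[0,0,0.1],[0,0,0]],[0,[0,0,0],[0,0,0]]]'

```text
time: 12.3
ee_pos: [0.6283, 0.111, 0.0174]
orientation: [-3.142, -0.0, 0.127]
contact_force: [0.2, -0.0, 1.1]
width: 0.0002
```

Call:
move_arm --rows '[[0,[0,0,0.1],[0,0,0]],[0,[0,0,0],[0,0,0]]]'

```text
time: 12.5
ee_pos: [0.6284, 0.1111, 0.0169]
orientation: [-3.142, -0.0, 0.127]
contact_force: [-0.8, -0.1, 5.3]
width: 0.0005
```

Call:
move_arm --rows '[[0,[0,0,0.1],[0,0,0]],[0,[0,0,0],[0,0,0]]]'

```text
time: 12.7
ee_pos: [0.6284, 0.1112, 0.0162]
orientation: [-3.141, -0.001, 0.127]
contact_force: [-0.8, 0.1, 6.3]
width: 0.0002
```

This one is softer, so I press further.

Call:
move_arm --rows '[[0,[0,0,0.1],[0,0,0]],[0,[0,0,0],[0,0,0]]]'

```text
time: 12.9
ee_pos: [0.6285, 0.1112, 0.0155]
orientation: [-3.141, -0.001, 0.127]
contact_force: [-1.8, -0.7, 7.6]
width: 0.0004
```

Call:
move_arm --rows '[[0,[0,0,0.1],[0,0,0]],[0,[0,0,0],[0,0,0]]]'

```text
time: 13.1
ee_pos: [0.6286, 0.1112, 0.0153]
orientation: [-3.141, -0.001, 0.127]
contact_force: [-3.0, -0.7, 11.2]
width: 0.0005
```

Call:
move_arm --rows '[[0,[0,0,0.1],[0,0,0]],[0,[0,0,0],[0,0,0]]]'

```text
time: 13.3
ee_pos: [0.6286, 0.1112, 0.0151]
orientation: [-3.141, -0.001, 0.127]
contact_force: [-4.2, -1.0, 15.2]
width: 0.0005
```

Far left sinks: about 2.6 mm by 11 N, then it hits a stop. The others gave about 0.5 mm at 17 N. Now its shim tab, 75 mm outward.

Call:
move_arm --rows '[[0,[0,0,-4],[0,0,0]],[0,[0,-3.75,0],[0,0,0]],[0,[0,-3.75,0],[0,0,0]],[0,[0,0,1.5],[0,0,0]],[0,[0,0,0],[0,0,0]]]'

```text
time: 13.8
ee_pos: [0.6164, 0.1864, 0.035]
orientation: [3.141, 0.005, 0.13]
contact_force: [-1.0, -0.0, -0.8]
width: 0.0005
```

```bash
python3 - <<'E'
from h import *
go('flat_far_left',-.0178)
from workcell import robot
s=robot.snapshot('scene')
cv2.imwrite('pics/s6.png',s['img'][190:310,210:370,::-1].repeat(5,0).repeat(5,1))
s=robot.snapshot('wrist');cv2.imwrite('pics/w6.png',s['img'][:,:,::-1])
E
```

```text
t 13.8 p [0.6164 0.1864 0.035 ] rpy [3.1412 0.0045 0.13  ] F [-0.98 -0.04 -0.83] shift cm [ 0.17 -0.1   4.48] tgt [ 0.618  0.188 -0.01 ]
```

View pics/s6.png

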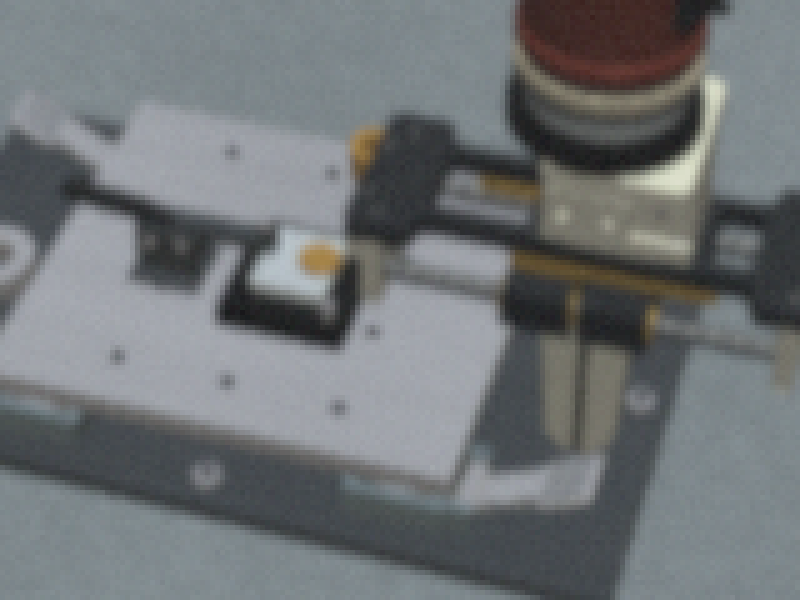

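View pics/w6.png

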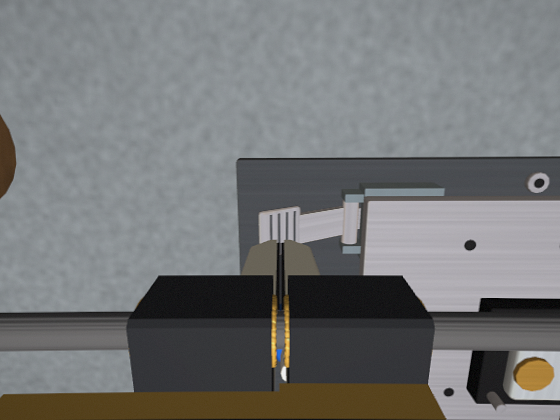

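The scene and wrist pictures show the fingertips lined up above the far left tab's pad, with pad centre and finger centre both near column 280 in the wrist view. I press it down.

Call:
move_arm --rows '[[0,[0,0,0.6],[0,0,0]],[0,[0,0,0.4],[0,0,0]],[0,[0,0,0.3],[0,0,0]],[0,[0,0,0],[0,0,0]]]'

```text
time: 14.3
ee_pos: [0.6184, 0.1848, 0.0236]
orientation: [3.141, 0.001, 0.126]
contact_force: [0.1, -1.3, -0.5]
width: 0.0006
```

Call:
move_arm --rows '[[0,[0,0,0.2],[0,0,0]],[0,[0,0,0.2],[0,0,0]],[0,[0,0,0],[0,0,0]]]'

```text
time: 14.6
ee_pos: [0.6185, 0.1854, 0.02]
orientation: [-3.142, 0.0, 0.127]
contact_force: [0.2, -0.1, 1.0]
width: 0.0003
```

Call:
move_arm --rows '[[0,[0,0,0.2],[0,0,0]],[0,[0,0,0.2],[0,0,0]],[0,[0,0,0],[0,0,0]]]'

```text
time: 14.9
ee_pos: [0.6189, 0.1856, 0.0163]
orientation: [-3.141, -0.0, 0.127]
contact_force: [-0.6, -0.2, 1.0]
width: 0.0006
```

Call:
move_arm --rows '[[0,[0,0,0.2],[0,0,0]],[0,[0,0,0.2],[0,0,0]],[0,[0,0,0],[0,0,0]]]'

```text
time: 15.2
ee_pos: [0.6188, 0.1869, 0.0131]
orientation: [-3.14, -0.001, 0.128]
contact_force: [-0.9, 1.2, 3.2]
width: 0.0005
```

Call:
move_arm --rows '[[0,[0,0,0.2],[0,0,0]],[0,[0,0,0.2],[0,0,0]],[0,[0,0,0],[0,0,0]]]'

```text
time: 15.5
ee_pos: [0.6192, 0.1874, 0.0092]
orientation: [-3.139, -0.002, 0.128]
contact_force: [-0.6, 1.5, 4.7]
width: 0.0003
```

Call:
move_arm --rows '[[0,[0,0,0.2],[0,0,0]],[0,[0,0,0.2],[0,0,0]],[0,[0,0,0],[0,0,0]]]'

```text
time: 15.8
ee_pos: [0.6194, 0.188, 0.0053]
orientation: [-3.138, -0.003, 0.128]
contact_force: [-1.1, 2.4, 5.0]
width: 0.0
```

Call:
move_arm --rows '[[0,[0,0,0.2],[0,0,0]],[0,[0,0,0.2],[0,0,0]],[0,[0,0,0],[0,0,0]]]'

```text
time: 16.1
ee_pos: [0.6194, 0.1886, 0.0014]
orientation: [-3.138, -0.003, 0.128]
contact_force: [-0.5, 1.8, 4.8]
width: 0.0009
```

Steady resistance of about 5 N, so the tab is turning.

Call:
move_arm --rows '[[0,[0,0,0.2],[0,0,0]],[0,[0,0,0.2],[0,0,0]],[0,[0,0,0],[0,0,0]]]'

```text
time: 16.4
ee_pos: [0.6194, 0.1889, -0.0027]
orientation: [-3.137, -0.003, 0.128]
contact_force: [-0.1, 2.3, 4.6]
width: 0.0003
```

Call:
move_arm --rows '[[0,[0,0,0.2],[0,0,0]],[0,[0,0,0.2],[0,0,0]],[0,[0,0,0],[0,0,0]]]'

```text
time: 16.7
ee_pos: [0.6194, 0.189, -0.0067]
orientation: [-3.137, -0.003, 0.129]
contact_force: [-0.9, 3.2, 5.1]
width: 0.0006
```

Call:
move_arm --rows '[[0,[0,0,0.2],[0,0,0]],[0,[0,0,0],[0,0,0]]]'

```text
time: 16.9
ee_pos: [0.6195, 0.1889, -0.0087]
orientation: [-3.137, -0.003, 0.128]
contact_force: [-1.0, 3.4, 5.3]
width: 0.0007
```

Call:
move_arm --rows '[[0,[0,0,0.1],[0,0,0]],[0,[0,0,0],[0,0,0]]]'

```text
time: 17.1
ee_pos: [0.6195, 0.1888, -0.0092]
orientation: [-3.137, -0.003, 0.128]
contact_force: [-1.4, 3.2, 8.3]
width: -0.0001
```

Call:
move_arm --rows '[[0,[0,0,0.1],[0,0,0]],[0,[0,0,0],[0,0,0]]]'

```text
time: 17.3
ee_pos: [0.6196, 0.1888, -0.0093]
orientation: [-3.137, -0.003, 0.128]
contact_force: [-2.6, 2.8, 11.1]
width: 0.0005
```

Call:
move_arm --rows '[[0,[0,0,0.1],[0,0,0]],[0,[0,0,0],[0,0,0]]]'

```text
time: 17.5
ee_pos: [0.6196, 0.1888, -0.0094]
orientation: [-3.137, -0.003, 0.128]
contact_force: [-3.5, 3.2, 16.0]
width: 0.0002
```

```bash
python3 - <<'E'
from h import *
from workcell import robot
s=robot.snapshot('scene')
cv2.imwrite('pics/s7.png',s['img'][190:310,210:370,::-1].repeat(5,0).repeat(5,1))
E
```

```text
(no output)
```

View pics/s7.png

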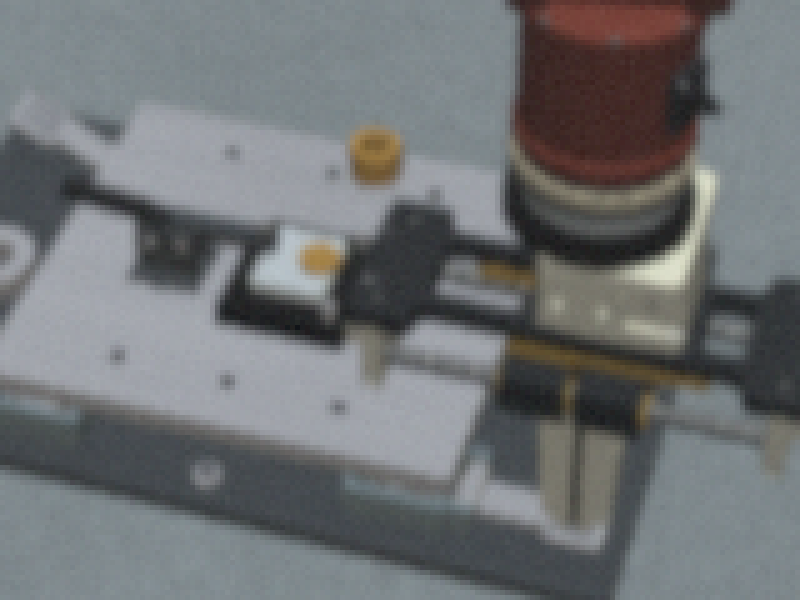

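The tab is flat against a hard stop. I go back to the corner to check it.

Call:
move_arm --rows '[[0,[0,0,-3],[0,0,0]],[0,[0,0,-3.5],[0,0,0]],[0,[0,3.75,0],[0,0,0]],[0,[0,3.75,0],[0,0,0]],[0,[0,0,0],[0,0,0]]]'

```text
time: 18.05
ee_pos: [0.6294, 0.1007, 0.0521]
orientation: [3.134, 0.0, 0.116]
contact_force: [0.2, -1.9, -0.3]
width: 0.0002
```

```bash
python3 - <<'E'
from h import *
go('corner_far_left',.0108)
from workcell import robot
s=robot.snapshot('scene')
cv2.imwrite('pics/s8.png',s['img'][190:310,210:370,::-1].repeat(5,0).repeat(5,1))
E
```

```text
t 18.05 p [0.6294 0.1007 0.0521] rpy [3.1336e+00 3.0000e-04 1.1580e-01] F [ 0.24 -1.87 -0.32] shift cm [-0.05 -1.1   3.32] tgt [0.628 0.111 0.019]
```

View pics/s8.png

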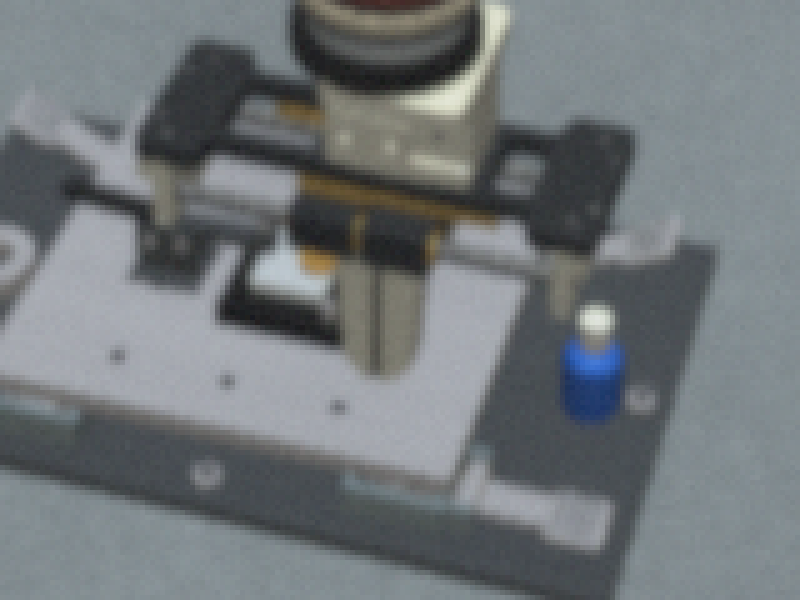

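The tab stays flat and the bottle stands untouched. I press the corner again.

Call:
move_arm --rows '[[0,[0,0,1.5],[0,0,0]],[0,[0,0,0.8],[0,0,0]],[0,[0,0,0.4],[0,0,0]],[0,[0,0,0],[0,0,0]]]'

```text
time: 18.5
ee_pos: [0.627, 0.1122, 0.0236]
orientation: [-3.141, 0.003, 0.129]
contact_force: [-0.2, 0.7, -0.6]
width: 0.0006
```

```bash
python3 - <<'E'
from h import *
go('corner_far_left',.0108)
E
```

```text
t 18.5 p [0.627  0.1122 0.0236] rpy [-3.1412e+00  2.9000e-03  1.2870e-01] F [-0.21  0.65 -0.62] shift cm [0.06 0.1  0.48] tgt [0.628 0.111 0.019]
```

Call:
move_arm --rows '[[0,[0,0,0.15],[0,0,0]],[0,[0,0,0.1],[0,0,0]],[0,[0,0,0],[0,0,0]]]'

```text
time: 18.8
ee_pos: [0.6284, 0.1111, 0.0228]
orientation: [-3.142, -0.0, 0.127]
contact_force: [-0.7, 0.1, 0.2]
width: 0.0006
```

Call:
move_arm --rows '[[0,[0,0,0.1],[0,0,0]],[0,[0,0,0],[0,0,0]]]'

```text
time: 19.0
ee_pos: [0.6283, 0.111, 0.0218]
orientation: [-3.142, -0.0, 0.127]
contact_force: [0.1, 0.4, 0.7]
width: 0.0005
```

Call:
move_arm --rows '[[0,[0,0,0.1],[0,0,0]],[0,[0,0,0],[0,0,0]]]'

```text
time: 19.2
ee_pos: [0.6281, 0.111, 0.0206]
orientation: [-3.142, 0.0, 0.127]
contact_force: [-0.3, -0.4, -0.9]
width: 0.0003
```

Call:
move_arm --rows '[[0,[0,0,0.1],[0,0,0]],[0,[0,0,0],[0,0,0]]]'

```text
time: 19.4
ee_pos: [0.6281, 0.111, 0.0196]
orientation: [-3.142, 0.0, 0.127]
contact_force: [0.3, 0.2, 0.2]
width: 0.0004
```

Call:
move_arm --rows '[[0,[0,0,0.1],[0,0,0]],[0,[0,0,0],[0,0,0]]]'

```text
time: 19.6
ee_pos: [0.6281, 0.111, 0.0185]
orientation: [-3.142, 0.0, 0.127]
contact_force: [0.3, -0.6, 0.2]
width: 0.0005
```

Call:
move_arm --rows '[[0,[0,0,0.1],[0,0,0]],[0,[0,0,0],[0,0,0]]]'

```text
time: 19.8
ee_pos: [0.6283, 0.1111, 0.018]
orientation: [-3.142, -0.0, 0.127]
contact_force: [-0.4, -0.3, 2.2]
width: 0.0002
```

Call:
move_arm --rows '[[0,[0,0,0.1],[0,0,0]],[0,[0,0,0],[0,0,0]]]'

```text
time: 20.0
ee_pos: [0.6284, 0.111, 0.0178]
orientation: [-3.142, -0.0, 0.127]
contact_force: [-1.9, -1.1, 6.1]
width: 0.0003
```

Call:
move_arm --rows '[[0,[0,0,0.1],[0,0,0]],[0,[0,0,0],[0,0,0]]]'

```text
time: 20.2
ee_pos: [0.6284, 0.1111, 0.0177]
orientation: [-3.142, -0.001, 0.127]
contact_force: [-2.7, -1.2, 11.5]
width: 0.0005
```

Call:
move_arm --rows '[[0,[0,0,0.1],[0,0,0]],[0,[0,0,0],[0,0,0]]]'

```text
time: 20.4
ee_pos: [0.6285, 0.1111, 0.0176]
orientation: [-3.142, -0.001, 0.127]
contact_force: [-4.3, -1.3, 14.9]
width: 0.0005
```

Call:
move_arm --rows '[[0,[0,0,-3],[0,0,0]],[0,[0,0,-4],[0,0,0]],[0,[0,0,-4],[0,0,0]],[0,[0,0,0],[0,0,0]],[0,[0,0,0],[0,0,0]]]'

```text
time: 20.9
ee_pos: [0.6287, 0.1111, 0.1256]
orientation: [-3.141, -0.002, 0.127]
contact_force: [0.5, -0.6, -0.9]
width: 0.0004
```

```bash
python3 - <<'E'
from h import *
from workcell import robot
s=robot.snapshot('scene')
cv2.imwrite('pics/s9.png',s['img'][170:320,160:360,::-1].repeat(4,0).repeat(4,1))
s=robot.snapshot('top');a=s['img'][80:290,130:410,::-1]
cv2.imwrite('pics/t9.png',cv2.resize(a,(784,588),interpolation=cv2.INTER_CUBIC))
E
```

```text
(no output)
```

View pics/s9.png

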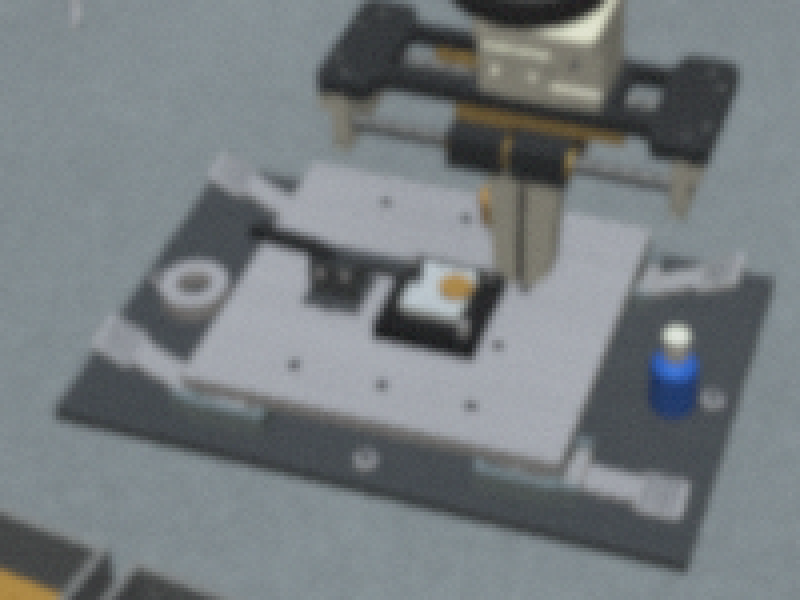

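View pics/t9.png

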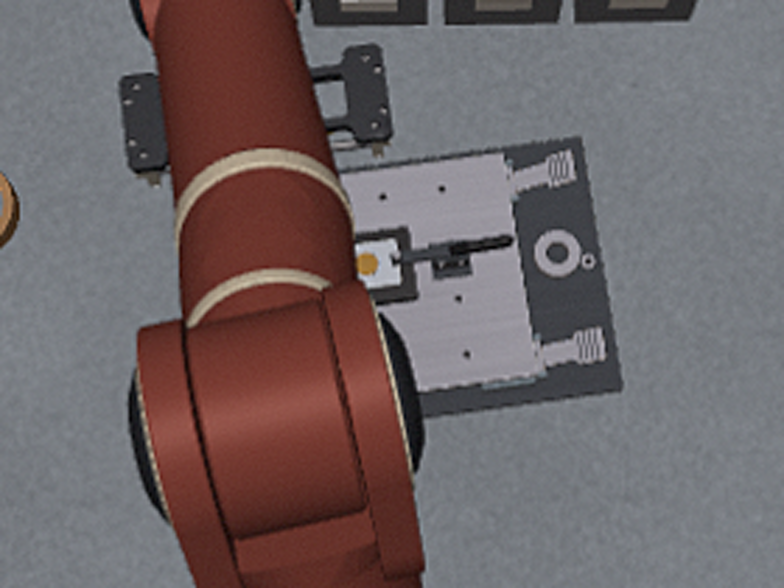

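The corner is firm, the other three tabs are standing, everything is in place and the arm is clear. I hand in.

```bash
python3 -c "
from workcell import robot
print(robot.job_done())"
```

```text
the job is handed in; nothing more can be done
None
```

The far left corner was the one that rocked. I pressed its shim tab flat, checked that the corner now sits firm, and handed the job in at about 21 s.

- **Finding it:** I pressed near right, near left and far left in turn. Near right and near left gave only about 0.5–0.7 mm at 17 N. Far left sank about 2.5 mm by 11 N and then met a stop. I did not press far right, because the sinking corner was already found.
- **Shim tab:** The far left tab turned under about 5 N, a little below the stated 6–9 N, probably because I pushed near its outer end. It met a hard stop and held 16 N; it stayed flat in the picture after I lifted off.
- **Re-check:** Pressed again, far left gave about 0.4 mm at 15 N. In the last pictures the other three tabs are standing, and the plate, bottle, ring and what shows of the bushing look unmoved. I did not check the loose items on the bench again.
- **Disagreement:** By the cameras and the first contact, the closed fingertips sat about 25 mm behind the TCP, not 8 mm ahead of it as stated. I found the surface by force, in 1 mm steps close to contact.

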